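# Pack bearing housings alternately on the sloping cradle

## Robot

A 6-joint arm with a two-finger parallel gripper is mounted at the origin on the work surface. World frame = base frame: x ahead of the robot, y to its left, z up, the work surface at z = 0. Lengths are in m, angles in rad, forces in N, time in s.
With the tool pointing down it reaches from about 0.425 to 1.125 m from the base axis. Payload 14.9 kg.
Tool frame: the origin (TCP) lies between the finger pads; the fingertips stand 25 mm ahead of it and the grasp point (between the pads) lies 6 mm ahead of it; z points along the fingers, y is the direction in which the jaws open and shut (so a half turn about z gives the same grasp; the last joint's range is limited). The gripper opens to 91 mm and grips with 3 to 60 N. Pads are 32 mm wide; open, the fingers measure 118 mm over their backs; the gripper's body (76 mm by 178 mm) begins 60 mm behind the grasp point.
Start: joints at [-1.255, 0.379, 1.734, -0, 1.028, -0.033], TCP at [0.239, -0.658, 0.239] pointing down, gripper open.
Joint ranges: [-2.77, 2.77], [-0.74, 2.19], [0, 2.66], [-1.06, 4.2], [0.31, 2.87], [-3.08, 3.08]. Speed limits (rad/s): [1.89, 1.89, 2.39, 3.14, 3.14, 3.14].

## Interface

Orientations are given as a rotation vector (axis times angle).
In Python, from workcell import arm, grab_frame, camera_model gives the robot as it stands.
- The arm moves only by the tool play_rows, never from a script. Its argument "commands" is a list that holds one entry, the list of rows, each a list of 5 numbers: the shift along the tool's x, y, z in cm, then the turn about the tool's z in rad, then the finger opening in cm, from 0 to 9.12. In form: [[[dx, dy, dz, spin, gripper], ...]]. A call has 1 to 5 rows; each row shifts and turns the commanded pose from where the row before left it, along the tool's axes as they then stand; what a row does not reach is not made up. A row lasts 1/10 s, in which the tool goes at most 50 mm and 8.59 degrees, less where a joint would pass 70% of its speed; a pose out of reach is approached as far as the arm can. A call is refused whole if a number of a shift passes 5 or a number of a turn 0.15, either way. A call with a gripper value outside its range is refused whole. The fingers move at their own pace and stop on an object; "force" is the grip in N (left out, the last holds). Time passes only in rows, so rows that do not move let the fingers close. It gives the time, the measured TCP pose, the force and the opening at its end, in the units of the state.
- arm.sense(): the state, without advancing time (a new reading comes with each control period).
- grab_frame(name): name is "side" or "top"; returns (picture, depth): 480x640x3 uint8, blue, green, red; 480x640 float32, m along the optical axis (not along the pixel's ray), 0 where there is no reading.
- camera_model(name): a dict with "fx", "fy", "cx", "cy" (pixels), "world_to_cam" (4x4, takes a point from world to camera coordinates). Camera axes: x right, y up, looking along -z (the intrinsics and any distortion apply to the point x, -y, -z); pixel columns grow to the right and rows downward; lengths in m; the calibration is good to about 2 mm. A picture is of the moment at which its call begins. camera_model takes no time and is no camera call.
- arm.sign_off(): hands the job in, once; it reports no verdict.
The state is a dict: "clock": time; "joint_pos": joint angles; "joint_vel": joint speeds; "tau": joint torques, N m; "ee_pos": TCP position; "orientation": TCP orientation; "contact_force": force on the tool from outside, world axes, zero at the start; "torque": the same for the moment, N m; "width": opening from 0.0 (shut) to 1.0 (fully open).
Only numpy, scipy, OpenCV 4.12 (cv2) and the standard library are available. Lean on these libraries where they do the work, as an engineer would, in place of code of your own. Each camera call takes 0.05 s, during which the arm holds its last target. There are 200 camera calls.

## Task

Pack the two hat-shaped bearing housings from the bench onto the sloping cradle, in a straight row up-slope of the one already there against the yellow stop, alternately up and down: next to that one goes the housing that lies crown down, still crown down, its foot lapping over the first one's foot, and above it the one that lies crown up, still crown up, its foot under the middle one's. All three must lie flat on the deck, centred along it and pushed together with no gaps, the lowest still against the stop. Let go, and leave everything else on the bench where it is.

Things in the scene. Friction and masses are not known exactly. Their poses are not given: they have to be found in the camera images.
- deck: dark steel deck of the fixed green cradle: a plane 84 mm wide, no side walls, sloping 28 degrees (0.49 rad), reaching 335 up-slope (all sizes in mm). Origin: on its surface, mid width, at the inner face of the yellow stop at the low end, 55 above the bench. x up the slope, y across, z square out of the deck. Stop: 10 thick, 38 high. Under the deck a green base plate 310 x 130, 8 thick, lies on the bench.
- hat_first: housing already on the cradle, loose, crown up, against the stop. All three alike, aluminium, 0.3 to 0.6 kg: foot 110 mm (x) by 50 (y) by 20, on its middle a crown 46 (x) by 50 (y) by 22; 42 high in all. The side faces, 50 apart, are flat and flush, with brass bushings: grip there at any angle. Origin: centre of the foot's underside; z to the crown, x up-slope.
- hat_down: housing lying crown down on the bench, same shape. Origin: centre of the crown's face, underneath; z from crown to foot (up as it lies): crown z 0 to 22, foot z 22 to 42; x along its 110 mm. Packed, its origin is 78 mm up-slope of the first one's and its foot passes 2 above the first one's foot. Its two halves along x are alike, so either end may lead.
- hat_up: housing lying crown up on the bench, same shape. Origin: centre of the foot's underside; z to the crown; x along its 110 mm; either end may lead. Packed, its origin is 156 mm up-slope of the first one's and its foot reaches 32 under the crown-down one's foot with 2 to spare: with that one in place it can only slide in down the deck, from 190 or more up-slope of the first one.
- spray: bystander, loose, to be left alone: red spray can with a white cap, 66 mm across, 185 mm high; origin at the centre of its underside.
- tin: bystander, loose, to be left alone: blue tin, 76 mm across, 75 mm high; origin at the centre of its underside.
- pulley: bystander, loose, to be left alone: dark steel V-belt pulley lying flat, 100 mm across, 24 mm high; origin at the centre of its underside.
- offcut: bystander, loose, to be left alone: plain brass block, 100 x 50 x 30 mm; origin at the centre of its underside.
- wrench: bystander, loose, to be left alone: steel wrench lying flat, 190 mm long; origin at its middle.
- mug: bystander, loose, to be left alone: blue mug, 80 mm across, 90 mm high, with a handle; origin at the centre of its underside.

How it is judged:
At the end, for the whole second after the job is handed in: Row up-slope from the stop: first housing within 5 mm of it, crown-down one 74 to 82 mm and crown-up one 151 to 163.5 mm up-slope of the first (origins; 78 and 156 touch); each right way up, flat on the deck, within 12 mm of its centre line and 0.09 rad of its direction, at rest, let go (x of hat_first in the frame of deck between 0.051 and 0.06 m and y of hat_first in the frame of deck between -0.012 and 0.012 m and z of hat_first in the frame of deck between -0.003 and 0.004 m and angle between each of hat_first, hat_down, hat_up's own z axis and vertical below 0.65 rad and angle between the z axis of each of hat_first, hat_down, hat_up and the z axis of deck, either way round below 0.08 rad and angle between the x axis of each of hat_first, hat_down, hat_up and the x axis of deck, either way round below 0.09 rad and linear speed of each of hat_first, hat_down, hat_up below 0.02 m/s and x of hat_down in the frame of deck between 0.127 and 0.143 m and y of hat_down in the frame of deck between -0.012 and 0.012 m and z of hat_down in the frame of deck between -0.003 and 0.004 m and x of hat_up in the frame of deck between 0.203 and 0.225 m and y of hat_up in the frame of deck between -0.012 and 0.012 m and z of hat_up in the frame of deck between -0.003 and 0.004 m and x of hat_down in the frame of hat_first between 0.074 and 0.082 m and x of hat_up in the frame of hat_first between 0.151 and 0.1635 m).
It fails at once if a bystander is shifted by more than 40 mm (distance of any of spray, tin, pulley, offcut, wrench, mug from where it was at the start of the episode above 0.04 m).
It fails at once if a bystander is tipped by more than 0.5 rad (angle between any of spray, tin, pulley, offcut, wrench, mug's own z axis and vertical above 0.5 rad).
It also fails if it takes over 64 s, if anything falls off the work surface, if the arm or the gripper's body presses on something with over 40 N, if the wrist force passes 120 N, or if a joint passes its speed limit or range.

## Working session

There is one attempt and no reset: what is moved stays moved. The work goes in short steps, Python scripts to look and compute and a tool call to move; the robot and the scene stay as the last step left them, time stands still between calls to the robot, and variables do not carry over. Pictures are saved under pics/ and viewed, about 8 in all and at most 12, crops included, and the job is handed in when it is done.

Besides the shell and the picture viewer there is one more tool, called after "Call:" as name(argument=value, ...), one argument or row to a line, values as JSON. play_rows: Moves the arm, as the interface text tells. Its arguments: {"type":"object","properties":{"commands":{"type":"array","items":{"type":"array","items":{"type":"array","items":{"type":"number"}}}},"force":{"type":"number"}},"required":["commands"]}

```bash
mkdir -p pics; ls; python3 - <<'E'
from workcell import arm, grab_frame, camera_model
import cv2,numpy as np
for n in("top","side"):
    p,d=grab_frame(n);cv2.imwrite(f"pics/{n}0.png",p);np.save(f"pics/{n}0.npy",d)
    m=camera_model(n);print(n,m)
print(arm.sense())
E
```

```text
pics
top {'fx': 609.3329264437369, 'fy': 609.3329264437369, 'cx': 320.06149760659434, 'cy': 236.61904041118626, 'world_to_cam': array([[-0.01102782, -0.99989082, -0.00983566,  0.05683524],
       [ 0.98094285, -0.01272598,  0.19387928, -0.541573  ],
       [-0.19398328, -0.00751016,  0.98097609, -1.74325318],
       [ 0.        ,  0.        ,  0.        ,  1.        ]])}
side {'fx': 472.2178172624032, 'fy': 472.2178172624032, 'cx': 314.1148268127936, 'cy': 233.6429031149591, 'world_to_cam': array([[-0.79750568, -0.60320175,  0.01150407,  0.42522796],
       [ 0.44565067, -0.57613669,  0.68517297, -0.26566131],
       [-0.40666961,  0.55155613,  0.72828954, -1.09489438],
       [ 0.        ,  0.        ,  0.        ,  1.        ]])}
{'clock': 0.1, 'joint_pos': array([-1.25528085e+00,  3.79366001e-01,  1.73471875e+00, -1.79142328e-05,
        1.02847874e+00, -3.33140833e-02]), 'joint_vel': array([-0.00059335, -0.00255041, -0.00173252, -0.00047918, -0.00074094,
        0.00079823]), 'tau': array([-3.57719682e-05, -7.65047050e+01, -4.35292912e+01,  6.52415841e-02,
        3.97542561e-02, -8.52915818e-07]), 'ee_pos': array([ 0.23913948, -0.6575384 ,  0.23834872]), 'orientation': array([-3.09298222e+00, -5.45014196e-01,  2.38246956e-04]), 'contact_force': array([ 0.11976636, -0.77746494,  0.33163963]), 'torque': array([-0.01177424,  0.06992848,  0.01562049]), 'width': 1.001028499035848}
```

View pics/top0.png

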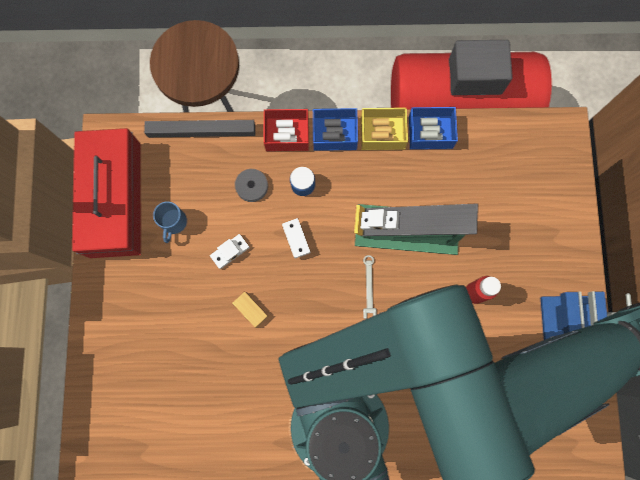

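View pics/side0.png

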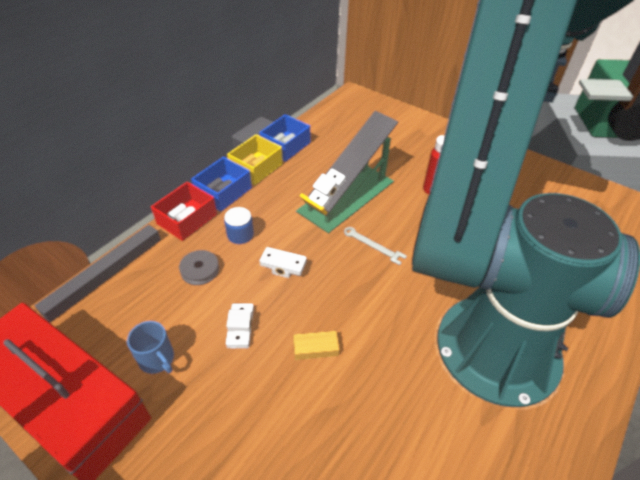

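The top view shows hat_up (crown visible) at about (230,251), hat_down (flat foot on top) at (298,238), and hat_first on the deck at (379,219). The stop is at (359,220), the deck's high end at (477,218) and the spray can at (487,289). The side view agrees.

```bash
cat > h.py <<'E'
from workcell import arm, grab_frame, camera_model
import cv2,numpy as np
def cloud(n,d):
    m=camera_model(n);v,u=np.mgrid[:480,:640].astype(float)
    c=np.stack([(u-m['cx'])/m['fx']*d,-(v-m['cy'])/m['fy']*d,-d,np.ones_like(d)],-1)
    return (c@np.linalg.inv(m['world_to_cam']).T)[...,:3]
def pix(n,P):
    m=camera_model(n);P=np.atleast_2d(P);c=np.c_[P,np.ones(len(P))]@m['world_to_cam'].T
    return np.c_[m['cx']+m['fx']*c[:,0]/-c[:,2],m['cy']-m['fy']*c[:,1]/-c[:,2]]
E
python3 - <<'E'
from h import *
np.set_printoptions(precision=4,suppress=True)
im={n:cv2.imread(f"pics/{n}0.png") for n in("top","side")}
cl={n:cloud(n,np.load(f"pics/{n}0.npy").astype(float)) for n in im}
def rect(P):
    (c,s,a)=cv2.minAreaRect((P[:,:2]*1000).astype(np.float32));return np.round(c,1),np.round(s,1),round(a,1),len(P),np.round(np.percentile(P[:,2]*1000,[5,50,95]),1)
for n in im:
    hsv=cv2.cvtColor(im[n],cv2.COLOR_BGR2HSV);W=cl[n]
    white=(hsv[...,1]<60)&(hsv[...,2]>140)
    boxes={'top':{'up':(205,230,255,272),'down':(278,212,320,262),'first':(355,205,402,232)},'side':{'up':(222,300,256,350),'down':(255,245,310,282),'first':(305,165,348,212)}}[n]
    for k,(a,b,c,e) in boxes.items():
        w=np.zeros_like(white);w[b:e,a:c]=white[b:e,a:c];P=W[w]
        print(n,k,rect(P))
        if k!='first':
            for lo,hi in((.034,.05),(.012,.028)):
                Q=P[(P[:,2]>lo)&(P[:,2]<hi)]
                if len(Q)>20: print('   ',lo,rect(Q))
    box={'top':(405,209,474,228),'side':(340,120,390,170)}[n]
    w=np.zeros_like(white);w[box[1]:box[3],box[0]:box[2]]=True;w&=(hsv[...,1]<60)&(hsv[...,2]<140);P=W[w];P=P[P[:,2]>.08]
    c=np.median(P,0);
    for _ in range(3):
        U,S,V=np.linalg.svd(P-P.mean(0),full_matrices=False);nn=V[2]*np.sign(V[2,2]);r=(P-P.mean(0))@nn;P=P[abs(r)<.004]
    print(n,'plane n',nn,'c',P.mean(0),'slope',np.degrees(np.arccos(nn[2])),len(P))
    P2=W[(abs((W-P.mean(0))@nn)<.006)&(hsv[...,2]<140)&(hsv[...,1]<80)&(abs(W-P.mean(0)).max(-1)<.3)]
    print('  deck rect',rect(P2))
    y=(hsv[...,0]>20)&(hsv[...,0]<35)&(hsv[...,1]>150)&(abs(W-P.mean(0)).max(-1)<.3);y[:,:]&=(W[...,1]>-.4)
    Y=W[y];print('  yellow',rect(Y),len(Y))
big=cv2.resize(im['top'][170:330,200:490],None,fx=2.75,fy=2.75,interpolation=cv2.INTER_CUBIC);cv2.imwrite('pics/c1.png',big)
for k,(u,v) in dict(spray=(490,286),tin=(302,175),mug=(168,212),pulley=(252,185),offcut=(250,310)).items():print(k,cl['top'][v,u])
E
```

```text
top up (array([351. , 212.4]), array([459.7, 111.9]), 35.3, 609, array([10.1, 25.1, 48. ]))
    0.034 (array([510.5, 323.3]), array([50.1, 46. ]), 36.7, 237, array([35.9, 41.1, 48.4]))
    0.012 (array([509.9, 323. ]), array([ 50.5, 109. ]), 36.7, 295, array([13.3, 19.9, 26.4]))
top down (array([403.7,  77.5]), array([424.4,  53.2]), 18.1, 618, array([30.2, 41.7, 49.3]))
    0.034 (array([543.6, 122.4]), array([112.3,  49.3]), 19.6, 543, array([35.7, 42. , 48. ]))
top first (array([410.7, -76.4]), array([107.6, 477.5]), 75.1, 587, array([ 71.9, 114.5, 128. ]))
top plane n [0.9225 0.0782 0.3779] c [ 0.5692 -0.28    0.1617] slope 67.7975489135119 203
  deck rect (array([ 574.4, -227.1]), array([292.5,  26.3]), 85.7, 396, array([108.8, 155.7, 205.7]))
  yellow (array([ 707.7, -136.5]), array([134.8, 334.2]), 85.3, 351, array([ 0.7, 33.3, 82.1])) 351
side up (array([300.8, 504.4]), array([ 73.5, 701.7]), 48.9, 1021, array([ 4.7, 21.8, 43.4]))
    0.034 (array([509.3, 321.9]), array([50.7, 48.3]), 37.2, 399, array([36.9, 41.4, 44.3]))
    0.012 (array([509.7, 321.3]), array([ 50.3, 114.8]
[... 165 characters left out ...]
3]), array([110.5,  54.2]), 20.0, 705, array([36.5, 41.6, 44.8]))
    0.012 (array([532.4, 138.7]), array([112.2,  28.8]), 35.2, 73, array([12.6, 23.8, 27.5]))
side first (array([ 610.7, -170. ]), array([101.6, 247.3]), 31.2, 815, array([ 68.7, 110.3, 125.2]))
side plane n [0.5338 0.323  0.7815] c [ 0.5619 -0.2793  0.1614] slope 38.60216408368838 194
  deck rect (array([ 683.6, -243.1]), array([263.1, 299.2]), 89.3, 533, array([111.9, 158.6, 204.4]))
  yellow (array([ 704.3, -135.8]), array([138.6, 331. ]), 83.8, 753, array([ 8. , 49.8, 84.5])) 753
spray [ 0.3751 -0.4033  0.1884]
tin [0.7235 0.1016 0.081 ]
mug [0.6327 0.5133 0.0127]
pulley [0.71   0.256  0.0283]
offcut [0.3313 0.2581 0.0255]
```

View pics/c1.png

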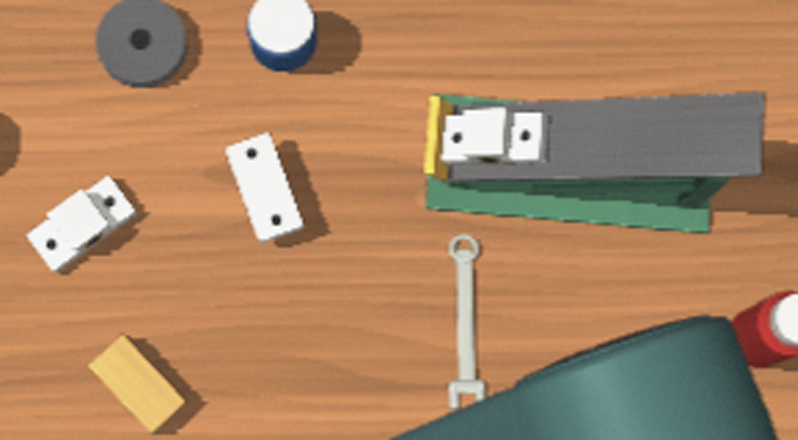

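The crop shows hat_down's foot from (228,140) to (302,238), the hat_up crown at (78,222), and the deck's far corners at (764,93) and (762,176). Moving above hat_down now, since the tool's x already lies along its length.

Call:
play_rows(
  commands=[
    [[0,0,-3,0,9.1],[0,0,-3,0,9.1],[2.76,-3.14,0,0,9.1],[2.76,-3.14,0,0,9.1],[2.76,-3.14,0,0,9.1]],
  ],
  force=20,
)

```text
clock: 0.6
ee_pos: [0.285, -0.5395, 0.2986]
orientation: [-3.094, -0.544, 0.0]
contact_force: [0.3, -0.5, -0.6]
width: 0.997
```

Call:
play_rows(
  commands=[
    [[2.76,-3.14,0,0,9.1],[2.76,-3.14,0,0,9.1],[2.76,-3.14,0,0,9.1],[2.76,-3.14,0,0,9.1],[2.76,-3.14,0,0,9.1]],
  ],
)

```text
clock: 1.1
ee_pos: [0.361, -0.3447, 0.2988]
orientation: [-3.094, -0.545, 0.0]
contact_force: [1.1, 0.5, 0.6]
width: 1.002
```

Call:
play_rows(
  commands=[
    [[2.76,-3.14,0,0,9.1],[2.76,-3.14,0,0,9.1],[2.76,-3.14,0,0,9.1],[2.76,-3.14,0,0,9.1],[2.76,-3.14,0,0,9.1]],
  ],
)

```text
clock: 1.6
ee_pos: [0.4371, -0.1499, 0.2989]
orientation: [3.094, 0.545, 0.0]
contact_force: [0.1, -1.6, 0.9]
width: 0.999
```

Call:
play_rows(
  commands=[
    [[2.76,-3.14,0,0,9.1],[2.76,-3.14,0,0,9.1],[2.76,-3.14,0,0,9.1],[2.76,-3.14,0,0,9.1],[2.76,-3.14,0,0,9.1]],
  ],
)

```text
clock: 2.1
ee_pos: [0.5131, 0.0449, 0.2989]
orientation: [3.094, 0.545, -0.0]
contact_force: [0.5, -1.0, 0.1]
width: 0.998
```

Call:
play_rows(
  commands=[
    [[2.74,-3.08,0,0,9.1],[2.74,-3.08,0,0,9.1],[0,0,4.5,0,9.1],[0,0,4.5,0,9.1],[0,0,4.5,0,9.1]],
  ],
)

```text
clock: 2.6
ee_pos: [0.5432, 0.1201, 0.1624]
orientation: [-3.094, -0.546, -0.001]
contact_force: [0.8, -0.1, 0.1]
width: 0.998
```

Call:
play_rows(
  commands=[
    [[0,0,4.5,0,9.1],[0,0,4.5,0,9.1],[0,0,3.6,0,9.1],[0,0,0,0,9.1]],
  ],
)

```text
clock: 3.0
ee_pos: [0.5403, 0.1192, 0.0338]
orientation: [3.094, 0.545, -0.012]
contact_force: [-1.1, -0.4, 1.0]
width: 0.998
```

Call:
play_rows(
  commands=[
    [[0,0,0,0,4.0],[0,0,0,0,4.0],[0,0,0,0,4.0],[0,0,0,0,4.0],[0,0,0,0,4.0]],
  ],
  force=20,
)

```text
clock: 3.5
ee_pos: [0.5438, 0.1198, 0.0389]
orientation: [-3.094, -0.545, -0.002]
contact_force: [-0.3, -0.4, -0.4]
width: 0.593
```

```bash
python3 - <<'E'
from h import *
from scipy.optimize import least_squares
np.set_printoptions(precision=4,suppress=True)
out=[]
for n,(x0,y0,x1,y1),s in(("top",(350,198,485,258),5.7),("side",(290,105,405,235),4.4)):
    p,d=grab_frame(n);np.save(f'pics/{n}1.npy',d);cv2.imwrite(f'pics/{n}1.png',p)
    c=cv2.resize(p[y0:y1,x0:x1],None,fx=s,fy=s,interpolation=cv2.INTER_CUBIC);cv2.imwrite(f'pics/c2{n}.png',c)
    W=cloud(n,d.astype(float));b={'top':(410,210,470,226),'side':(350,128,380,165)}[n]
    P=W[b[1]:b[3],b[0]:b[2]].reshape(-1,3);P=P[(P[:,2]>.09)&(P[:,2]<.23)&(abs(P[:,1]+.27)<.13)]
    f=lambda q:P[:,2]-q[0]-q[1]*(P[:,0]-.6)-q[2]*(P[:,1]+.25)
    r=least_squares(f,[.15,0,-.5],loss='soft_l1',f_scale=.003);q=r.x
    print(n,q,'slope',np.degrees(np.arctan(np.hypot(q[1],q[2]))),'dir',np.degrees(np.arctan2(q[2],q[1])),len(P),np.std(r.fun))
E
```

```text
top [ 0.1431 -0.0933 -0.525 ] slope 28.068751235175053 dir -100.07447157770947 952 0.004397878119246654
side [ 0.1442 -0.0321 -0.5261] slope 27.791495101086944 dir -93.48961652550857 716 0.007822835735349741
```

Call:
play_rows(
  commands=[
    [[0,0,0,0,4.0],[0,0,0,0,4.0],[0,0,0,0,4.0],[0,0,0,0,4.0]],
  ],
)

```text
clock: 4.0
ee_pos: [0.5437, 0.1198, 0.0386]
orientation: [-3.094, -0.545, -0.001]
contact_force: [-2.8, 0.1, 10.9]
width: 0.546
```

View pics/c2top.png

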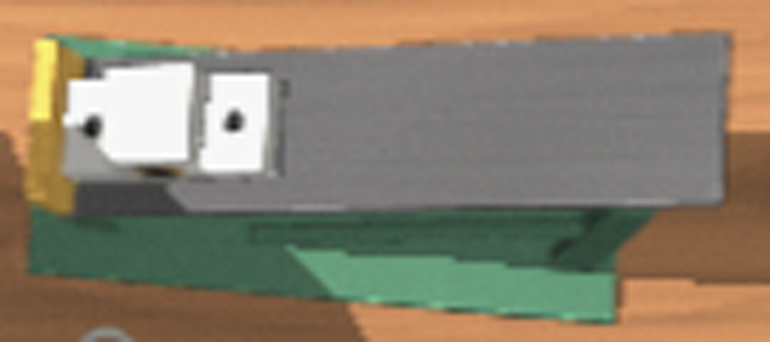

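View pics/c2side.png

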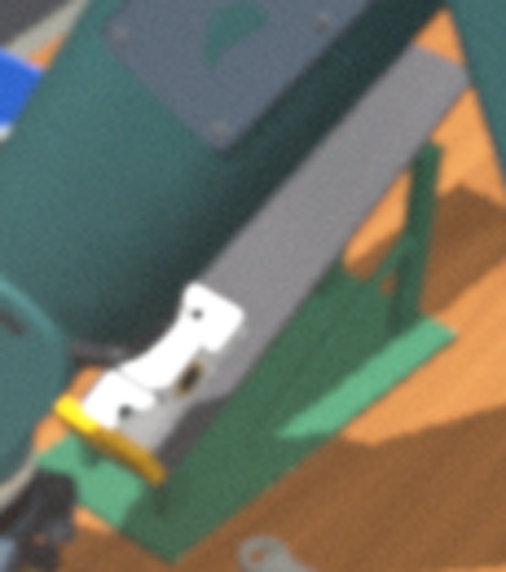

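Call:
play_rows(
  commands=[
    [[0,0,-1,0,4.0],[0,0,-2,0,4.0],[0,0,0,0,4.0]],
  ],
)

```text
clock: 4.3
ee_pos: [0.5446, 0.1199, 0.07]
orientation: [3.094, 0.545, 0.005]
contact_force: [-0.3, 0.5, -3.8]
width: 0.547
```

```bash
cat > fit.py <<'E'
from h import *
from scipy.optimize import least_squares
S=0.49
def Rdeck(yaw):
    # x up-slope heading yaw (world), pitched up by S
    x=np.array([np.cos(yaw)*np.cos(S),np.sin(yaw)*np.cos(S),np.sin(S)]);y=np.array([-np.sin(yaw),np.cos(yaw),0]);return np.c_[x,y,np.cross(x,y)]
E
python3 - <<'E'
from fit import *
np.set_printoptions(precision=4,suppress=True)
t=lambda u,v:(350+(u-.0)/5.7,198+v/5.7);s=lambda u,v:(290+u/4.4,105+v/4.4)
deck=[('top',(335,42,0),t(731,33)),('top',(335,-42,0),t(722,203)),('top',(0,-42,0),t(75,213)),('top',(0,42,38),t(57,40)),('side',(335,-42,0),s(470,72)),('side',(335,42,0),s(415,43)),('side',(0,-42,38),s(164,468))]
hat=[('top',(23,25,42),t(193,62)),('top',(23,-25,42),t(190,160)),('top',(-23,25,42),t(105,68)),('top',(55,25,20),t(270,72)),('top',(55,-25,20),t(267,172)),('side',(55,-25,20),s(245,315)),('side',(55,25,20),s(193,285))]
def res(q,full=False):
    R=Rdeck(q[2]);o=np.array([q[0],q[1],.055+q[3]]);r=[]
    c,sn=np.cos(q[6]),np.sin(q[6])
    for n,P,px in deck:r.append(pix(n,o+R@(np.array(P)/1e3))[0]-px)
    for n,P,px in hat:
        P=np.array(P)/1e3;P=np.array([q[4]+c*P[0]-sn*P[1],q[5]+sn*P[0]+c*P[1],P[2]]);r.append(pix(n,o+R@P)[0]-px)
    return np.array(r) if full else np.r_[np.ravel(r),q[3]/.002,(q[4]-.055)/.003]
r=least_squares(res,[.6,-.1,-1.57,0,.055,0,0],loss='soft_l1');q=r.x
print('origin',q[:2],'yaw deg',np.degrees(q[2]),'dz',q[3],'hat',q[4:6],np.degrees(q[6]))
print(res(q,True).round(1).tolist())
np.save('deck.npy',q);print(arm.sense()['contact_force'],arm.sense()['width'])
E
```

```text
origin [ 0.5833 -0.0814] yaw deg -95.57941765061621 dz -0.002477279579344893 hat [0.0556 0.0009] 0.16894500927589615
[[-0.2, -0.0], [0.2, 0.4], [0.2, 1.0], [0.0, 0.5], [1.9, 0.5], [-8.9, -4.1], [-2.6, -3.3], [0.1, 0.6], [-0.4, 0.5], [0.8, 0.2], [0.0, 0.2], [-0.5, -0.2], [-0.1, -0.0], [-1.8, -1.0]]
[-0.258   0.4718 -3.7665] 0.5472546737847368
```

Lifted: about 3.8 N, so about 0.39 kg. The deck fit is origin (0.583, -0.081) and heading -95.6°. Both enlarged views match it, except for one far corner in the side view that the arm hides. Next I rise, spin into line with the deck and carry the housing over its upper part.

Call:
play_rows(
  commands=[
    [[0,0,-2.75,-0.14,4.0],[0,0,-2.75,-0.14,4.0],[0,0,-2.75,-0.14,4.0],[0,0,-2.75,-0.14,4.0],[0,0,-2.75,-0.14,4.0]],
  ],
)

```text
clock: 4.8
ee_pos: [0.5429, 0.1196, 0.2059]
orientation: [-2.715, -1.581, 0.001]
contact_force: [0.8, -0.1, -3.4]
width: 0.547
```

Call:
play_rows(
  commands=[
    [[0,0,-2.75,-0.14,4.0],[0,0,-2.75,-0.14,4.0],[0,0,-2.75,-0.144,4.0],[0,0,0,0,4.0]],
  ],
)

```text
clock: 5.2
ee_pos: [0.5448, 0.1199, 0.2908]
orientation: [2.323, 2.112, 0.007]
contact_force: [0.7, 0.5, -4.0]
width: 0.546
```

Call:
play_rows(
  commands=[
    [[-3.5,0.5,0,0,4.0],[-3.5,0.5,0,0,4.0],[-3.5,0.5,0,0,4.0],[-3.5,0.5,0,0,4.0],[-3.5,0.5,0,0,4.0]],
  ],
)

```text
clock: 5.7
ee_pos: [0.5503, -0.0582, 0.2858]
orientation: [-2.331, -2.104, 0.002]
contact_force: [1.4, -0.2, -3.6]
width: 0.543
```

Call:
play_rows(
  commands=[
    [[-3.5,0.5,0,0,4.0],[-3.5,0.5,0,0,4.0],[-3.5,0.5,0,0,4.0],[-3.5,0.5,0,0,4.0],[-3.5,0.5,0,0,4.0]],
  ],
)

```text
clock: 6.2
ee_pos: [0.5581, -0.2347, 0.2856]
orientation: [-2.331, -2.103, 0.001]
contact_force: [0.8, 0.1, -4.4]
width: 0.547
```

Call:
play_rows(
  commands=[
    [[-3.5,0.4,0,0,4.0],[-3.5,0.4,0,0,4.0],[0,0,0,0,4.0]],
  ],
)

```text
clock: 6.5
ee_pos: [0.5593, -0.3071, 0.2855]
orientation: [-2.334, -2.101, 0.002]
contact_force: [-0.6, -0.9, -3.7]
width: 0.545
```

Call:
play_rows(
  commands=[
    [[0,0.1,2.7,0,4.0],[0,0.1,2.6,0,4.0],[0,0,0,0,4.0],[0,0,0,0,4.0]],
  ],
  force=10,
)

```text
clock: 6.9
ee_pos: [0.5617, -0.3036, 0.234]
orientation: [-2.328, -2.107, 0.001]
contact_force: [0.5, 0.3, -3.2]
width: 0.55
```

Call:
play_rows(
  commands=[
    [[0.3,0,0.3,0,4.0],[0.3,0,0.3,0,4.0],[0.3,0,0.3,0,4.0],[0.3,0,0.3,0,4.0],[0.3,0,0.3,0,4.0]],
  ],
)

```text
clock: 7.4
ee_pos: [0.5636, -0.2889, 0.2199]
orientation: [2.327, 2.11, 0.0]
contact_force: [0.6, -0.4, -3.4]
width: 0.549
```

Call:
play_rows(
  commands=[
    [[0.2,0,0.3,0,4.0],[0.2,0,0.3,0,4.0],[0.2,0,0.3,0,4.0],[0.2,0,0.3,0,4.0]],
  ],
)

```text
clock: 7.8
ee_pos: [0.5644, -0.2811, 0.2083]
orientation: [2.328, 2.11, 0.0]
contact_force: [-3.2, 2.1, 4.5]
width: 0.545
```

Call:
play_rows(
  commands=[
    [[0.3,0,0.3,0,4.0],[0.3,0,0.3,0,4.0],[0,0,0,0,4.0]],
  ],
)

```text
clock: 8.1
ee_pos: [0.5651, -0.2749, 0.2016]
orientation: [2.327, 2.11, 0.001]
contact_force: [0.6, 1.7, -2.9]
width: 0.549
```

```bash
python3 - <<'E'
from h import *
p,d=grab_frame('side');q,_=grab_frame('top')
a=cv2.resize(p[90:240,280:440],None,fx=2.5,fy=2.5,interpolation=cv2.INTER_CUBIC)
b=cv2.resize(q[160:310,345:505],None,fx=2.5,fy=2.5,interpolation=cv2.INTER_CUBIC)
cv2.imwrite('pics/s3.png',np.hstack([a,b]))
E
```

```text
(no output)
```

View pics/s3.png

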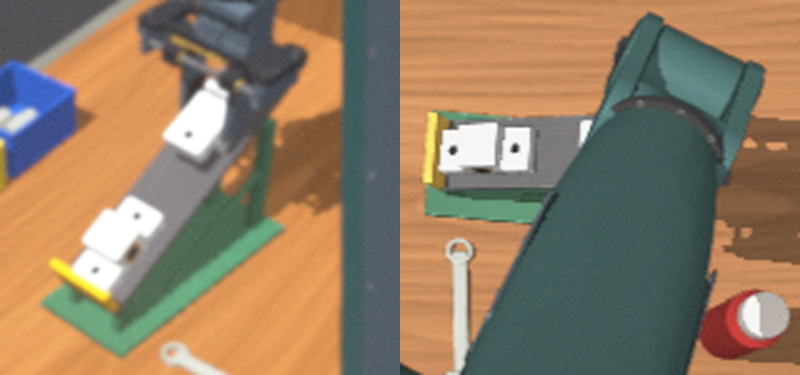

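The side half shows hat_down in the gripper at about (195,125), its top parallel to the deck and clear of hat_first. I slide it down the deck.

Call:
play_rows(
  commands=[
    [[0.6,0,0.35,0,4.0],[0.6,0,0.34,0,4.0],[0.6,0,0.33,0,4.0],[0.6,0,0.32,0,4.0],[0.6,0,0.32,0,4.0]],
  ],
)

```text
clock: 8.7
ee_pos: [0.5679, -0.2448, 0.1851]
orientation: [2.327, 2.11, 0.0]
contact_force: [1.1, -0.6, 1.9]
width: 0.548
```

Call:
play_rows(
  commands=[
    [[0.6,0,0.32,0,4.0],[0.6,0,0.32,0,4.0],[0.6,0,0.32,0,4.0],[0.6,0,0.32,0,4.0],[0.6,0,0.32,0,4.0]],
  ],
)

```text
clock: 9.2
ee_pos: [0.5707, -0.215, 0.169]
orientation: [-2.328, -2.11, 0.0]
contact_force: [0.3, -0.7, 0.9]
width: 0.551
```

Call:
play_rows(
  commands=[
    [[0.6,0,0.32,0,4.0],[0.6,0,0.32,0,4.0],[0.6,0,0.32,0,4.0],[0.5,0,0.27,0,4.0],[0.3,0,0.16,0,4.0]],
  ],
)

```text
clock: 9.7
ee_pos: [0.5732, -0.1891, 0.1551]
orientation: [-2.327, -2.11, 0.0]
contact_force: [0.3, -0.9, 0.9]
width: 0.549
```

Call:
play_rows(
  commands=[
    [[0.3,0,0.16,0,4.0],[0,0,0,0,4.0]],
  ],
)

```text
clock: 9.9
ee_pos: [0.5735, -0.1862, 0.1536]
orientation: [-2.327, -2.11, -0.0]
contact_force: [0.5, 2.9, -1.8]
width: 0.548
```

Call:
play_rows(
  commands=[
    [[0.2,0,0.1,0,4.0],[0.2,0,0.1,0,4.0],[0,0,0,0,4.0]],
  ],
)

```text
clock: 10.2
ee_pos: [0.5742, -0.1834, 0.1523]
orientation: [2.327, 2.109, -0.0]
contact_force: [-3.1, -5.4, 4.3]
width: 0.552
```

Call:
play_rows(
  commands=[
    [[0.2,0,0.1,0,4.0],[0.2,0,0.1,0,4.0],[0,0,0,0,4.0]],
  ],
)

```text
clock: 10.5
ee_pos: [0.5746, -0.1799, 0.1506]
orientation: [2.326, 2.109, -0.001]
contact_force: [-4.3, -8.8, 7.1]
width: 0.548
```

Call:
play_rows(
  commands=[
    [[0,0,0,0,6.5],[0,0,0,0,6.5],[0,0,0,0,6.5],[0,0,-1.0,0,8],[0,0,-3,0,8]],
  ],
)

```text
clock: 11.0
ee_pos: [0.5729, -0.1782, 0.1884]
orientation: [-2.325, -2.107, 0.003]
contact_force: [-0.3, -0.2, 0.7]
width: 0.853
```

Call:
play_rows(
  commands=[
    [[0,0,-4.5,0,9.1],[0,0,-4.5,0,9.1],[0,0,-2.5,0,9.1],[3,-0.5,0,0,9.1],[4.4,-0.6,0,0,9.1]],
  ],
)

```text
clock: 11.5
ee_pos: [0.5709, -0.1044, 0.3067]
orientation: [2.329, 2.106, 0.002]
contact_force: [0.5, 0.5, 0.3]
width: 1.0
```

Call:
play_rows(
  commands=[
    [[4.4,-0.6,0,0,9.1],[4.4,-0.6,0,0,9.1],[4.4,-0.6,0,0,9.1],[4.4,-0.6,0,0,9.1],[4.4,-0.6,0,0,9.1]],
  ],
)

```text
clock: 12.0
ee_pos: [0.5619, 0.1197, 0.3057]
orientation: [2.327, 2.11, 0.001]
contact_force: [1.7, -0.5, 0.5]
width: 0.996
```

```bash
python3 - <<'E'
from h import *
p,d=grab_frame('side');q,_=grab_frame('top')
a=cv2.resize(p[90:240,280:440],None,fx=2.5,fy=2.5,interpolation=cv2.INTER_CUBIC)
b=cv2.resize(q[180:260,345:485],None,fx=2.85,fy=2.85,interpolation=cv2.INTER_CUBIC);b=cv2.copyMakeBorder(b,0,375-b.shape[0],0,0,cv2.BORDER_CONSTANT)
cv2.imwrite('pics/s4.png',np.hstack([a,b]))
E
```

```text
(no output)
```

View pics/s4.png

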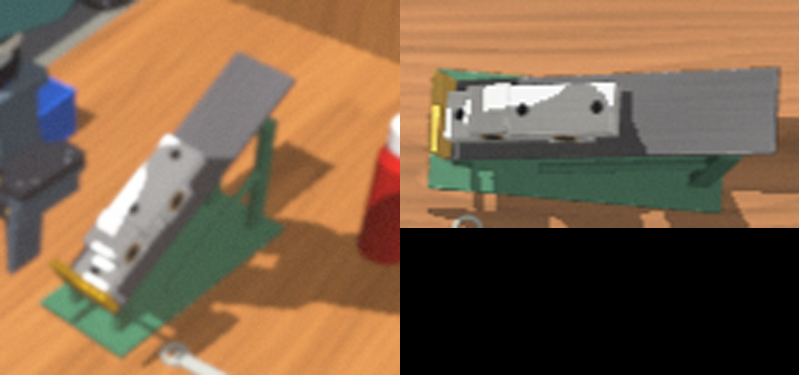

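The crown-down housing lies flat and aligned, lapping over the first one: side crop (175,150) to (90,250), and centred in the top crop at about (550,110). Next I fetch hat_up.

Call:
play_rows(
  commands=[
    [[3.94,-1.43,0,0,9.1],[3.94,-1.43,0,0,9.1],[3.94,-1.43,0,0,9.1],[3.94,-1.43,0,0,9.1],[3.94,-1.43,0,0,9.1]],
  ],
)

```text
clock: 12.6
ee_pos: [0.5099, 0.3221, 0.3056]
orientation: [2.328, 2.11, 0.001]
contact_force: [0.7, -0.6, -0.5]
width: 1.003
```

Call:
play_rows(
  commands=[
    [[0,0,3,-0.1476,9.1],[0,0,3,-0.1476,9.1],[0,0,3,-0.1476,9.1],[0,0,3,-0.1476,9.1],[0,0,3,-0.1476,9.1]],
  ],
)

```text
clock: 13.1
ee_pos: [0.5107, 0.3206, 0.1543]
orientation: [1.401, 2.811, 0.001]
contact_force: [0.6, 0.4, -1.2]
width: 0.997
```

Call:
play_rows(
  commands=[
    [[0,0,2,0,9.1],[0,0,0,0,9.1]],
  ],
)

```text
clock: 13.3
ee_pos: [0.5093, 0.3198, 0.1328]
orientation: [-1.41, -2.805, 0.005]
contact_force: [-1.5, -0.5, -0.7]
width: 0.998
```

Call:
play_rows(
  commands=[
    [[0.1,0.1,4,0,9.1],[0,0,4,0,9.1],[0,0,1.85,0,9.1],[0,0,0,0,9.1],[0,0,0,0,4.0]],
  ],
  force=20,
)

```text
clock: 13.8
ee_pos: [0.5116, 0.3226, 0.0379]
orientation: [1.41, 2.806, 0.002]
contact_force: [-0.3, -0.2, 0.8]
width: 0.944
```

Call:
play_rows(
  commands=[
    [[0,0,0,0,4.0],[0,0,0,0,4.0],[0,0,0,0,4.0],[0,0,0,0,4.0],[0,0,0,0,4.0]],
  ],
)

```text
clock: 14.3
ee_pos: [0.5108, 0.3224, 0.0368]
orientation: [1.41, 2.807, 0.001]
contact_force: [-0.3, -0.2, 5.5]
width: 0.549
```

Call:
play_rows(
  commands=[
    [[0,0,0,0,4.0],[0,0,0,0,4.0]],
  ],
)

```text
clock: 14.5
ee_pos: [0.5108, 0.3225, 0.0368]
orientation: [1.41, 2.807, 0.001]
contact_force: [-1.5, -0.4, 7.0]
width: 0.545
```

Call:
play_rows(
  commands=[
    [[0,0,-2,0,4.0],[0,0,-4,0,4.0],[0,0,-4,0.148,4.0],[0,0,-4,0.148,4.0],[0,0,-4,0.148,4.0]],
  ],
)

```text
clock: 15.0
ee_pos: [0.5101, 0.322, 0.2176]
orientation: [-2.001, -2.422, 0.001]
contact_force: [0.7, -0.5, -2.8]
width: 0.55
```

Call:
play_rows(
  commands=[
    [[0,0,-4,0.148,4.0],[0,0,-3.5,0.146,4.0],[0,0,0,0,4.0],[-3.87,0.7,0,0,4.0],[-3.87,0.7,0,0,4.0]],
  ],
)

```text
clock: 15.5
ee_pos: [0.5162, 0.2432, 0.2902]
orientation: [-2.323, -2.114, 0.002]
contact_force: [0.2, -0.7, -2.7]
width: 0.547
```

Call:
play_rows(
  commands=[
    [[-3.87,0.7,0,0,4.0],[-3.87,0.7,0,0,4.0],[-3.87,0.7,0,0,4.0],[-3.87,0.7,0,0,4.0],[-3.87,0.7,0,0,4.0]],
  ],
)

```text
clock: 16.0
ee_pos: [0.5321, 0.0463, 0.2901]
orientation: [-2.325, -2.112, 0.002]
contact_force: [0.8, 0.5, -2.7]
width: 0.548
```

Call:
play_rows(
  commands=[
    [[-3.87,0.7,0,0,4.0],[-3.87,0.7,0,0,4.0],[-3.87,0.7,0,0,4.0],[-3.87,0.7,0,0,4.0],[-3.87,0.7,0,0,4.0]],
  ],
)

```text
clock: 16.5
ee_pos: [0.548, -0.1496, 0.2899]
orientation: [-2.324, -2.111, 0.001]
contact_force: [0.3, 0.6, -3.5]
width: 0.553
```

Call:
play_rows(
  commands=[
    [[-3.87,0.7,0,0,4.0],[-3.87,0.7,0,0,4.0],[-2,0.35,0,0,4.0],[0,0,0,0,4.0],[0,0,0,0,4.0]],
  ],
)

```text
clock: 17.0
ee_pos: [0.5562, -0.2463, 0.2903]
orientation: [-2.326, -2.109, 0.001]
contact_force: [-0.5, 0.6, -3.6]
width: 0.544
```

Call:
play_rows(
  commands=[
    [[-2.9,0.55,0,0,4.0],[-2.9,0.55,0,0,4.0],[0,0,2.0,0,4.0],[0,0,2.0,0,4.0],[0,0,0,0,4.0]],
  ],
  force=10,
)

```text
clock: 17.5
ee_pos: [0.5607, -0.3035, 0.2484]
orientation: [-2.323, -2.109, 0.002]
contact_force: [-0.1, 1.6, -4.1]
width: 0.547
```

Call:
play_rows(
  commands=[
    [[0.1,0,0.3,0,4.0],[0.1,0,0.3,0,4.0],[0.15,0,0.3,0,4.0],[0.15,0,0.3,0,4.0],[0.15,0,0.3,0,4.0]],
  ],
)

```text
clock: 18.0
ee_pos: [0.5628, -0.299, 0.2366]
orientation: [2.327, 2.11, 0.0]
contact_force: [-0.6, 0.7, 1.2]
width: 0.55
```

Call:
play_rows(
  commands=[
    [[0.1,0,0.35,0,4.0],[0.1,0,0.35,0,4.0],[0.1,0,0.35,0,4.0],[0.1,0,0.35,0,4.0],[0.1,0,0.35,0,4.0]],
  ],
)

```text
clock: 18.5
ee_pos: [0.5632, -0.2942, 0.2186]
orientation: [2.327, 2.11, -0.0]
contact_force: [0.7, -0.3, -0.3]
width: 0.548
```

Call:
play_rows(
  commands=[
    [[0.1,0,0.35,0,4.0],[0.1,0,0.35,0,4.0],[0,0,0,0,4.0]],
  ],
)

```text
clock: 18.8
ee_pos: [0.563, -0.2918, 0.2111]
orientation: [-2.327, -2.109, 0.0]
contact_force: [0.0, -0.2, -3.5]
width: 0.544
```

Call:
play_rows(
  commands=[
    [[0,0,0.2,0,4.0],[0,0,0.1,0,4.0],[0,0,0,0,4.0]],
  ],
)

```text
clock: 19.1
ee_pos: [0.5631, -0.292, 0.2092]
orientation: [-2.327, -2.109, 0.0]
contact_force: [-4.0, 3.0, 4.9]
width: 0.545
```

```bash
python3 - <<'E'
from h import *
p,d=grab_frame('side')
a=cv2.resize(p[90:220,300:430],None,fx=4.5,fy=4.5,interpolation=cv2.INTER_CUBIC)
cv2.imwrite('pics/s5.png',a)
E
```

```text
(no output)
```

View pics/s5.png

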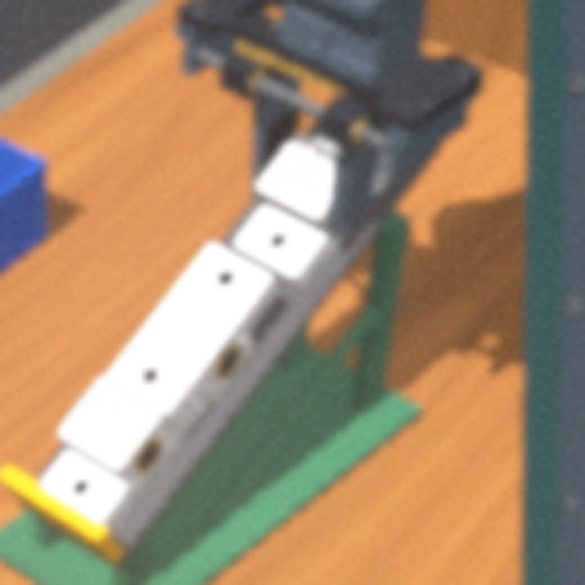

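The side view shows hat_up flat on the deck at (280,220), clear up-slope of the crown-down one and in line. I slide it under.

Call:
play_rows(
  commands=[
    [[0.5,0,0.27,0,4.0],[0.5,0,0.27,0,4.0],[0.5,0,0.27,0,4.0],[0.4,0,0.21,0,4.0],[0,0,0,0,4.0]],
  ],
)

```text
clock: 19.65
ee_pos: [0.5657, -0.2727, 0.1989]
orientation: [2.327, 2.109, 0.002]
contact_force: [3.9, 4.4, 2.3]
width: 0.545
```

Call:
play_rows(
  commands=[
    [[0.5,0,0.27,0,4.0],[0.5,0,0.27,0,4.0],[0.3,0,0.16,0,4.0],[0,0,0,0,4.0]],
  ],
)

```text
clock: 20.05
ee_pos: [0.567, -0.26, 0.1921]
orientation: [2.327, 2.109, 0.001]
contact_force: [2.6, 2.7, 4.8]
width: 0.544
```

Call:
play_rows(
  commands=[
    [[0.3,0,0.16,0,4.0],[0.2,0,0.11,0,4.0],[0,0,0,0,4.0]],
  ],
)

```text
clock: 20.35
ee_pos: [0.5675, -0.2553, 0.1895]
orientation: [2.327, 2.109, 0.001]
contact_force: [2.1, 2.5, 6.8]
width: 0.549
```

Call:
play_rows(
  commands=[
    [[0.2,0,0.1,0,4.0],[0.2,0,0.1,0,4.0],[0,0,0,0,4.0]],
  ],
)

```text
clock: 20.65
ee_pos: [0.5678, -0.2517, 0.1876]
orientation: [2.326, 2.109, 0.0]
contact_force: [0.6, -2.9, 7.1]
width: 0.545
```

Call:
play_rows(
  commands=[
    [[0.2,0,0.1,0,4.0],[0.1,0,0.05,0,4.0],[0,0,0,0,4.0]],
  ],
)

```text
clock: 20.95
ee_pos: [0.568, -0.2495, 0.1863]
orientation: [2.325, 2.108, -0.001]
contact_force: [-1.2, -8.4, 8.0]
width: 0.551
```

Call:
play_rows(
  commands=[
    [[0.2,0,0.1,0,4.0],[0,0,0,0,4.0],[0,0,0,0,6.5],[0,0,0,0,6.5],[0,0,0,0,6.5]],
  ],
)

```text
clock: 21.45
ee_pos: [0.5676, -0.2461, 0.1841]
orientation: [-2.327, -2.11, 0.0]
contact_force: [0.7, 0.6, 0.5]
width: 0.71
```

Call:
play_rows(
  commands=[
    [[0,0,-1.0,0,8],[0,0,-3,0,8],[0,0,-4.5,0,9.1],[0,0,-4.5,0,9.1],[4,0,0,0,9.1]],
  ],
)

```text
clock: 21.95
ee_pos: [0.574, -0.2094, 0.3217]
orientation: [2.324, 2.101, 0.006]
contact_force: [-0.1, -0.1, -0.8]
width: 0.996
```

Call:
play_rows(
  commands=[
    [[4.5,0,0,0,9.1],[4.5,0,0,0,9.1],[4.5,0,0,0,9.1],[4.5,0,0,0,9.1],[4.5,0,0,0,9.1]],
  ],
)

```text
clock: 22.45
ee_pos: [0.5936, 0.0193, 0.3153]
orientation: [2.327, 2.11, 0.001]
contact_force: [0.6, -0.6, 0.8]
width: 0.995
```

Call:
play_rows(
  commands=[
    [[4.5,0,0,0,9.1],[4.5,0,0,0,9.1],[0,0,0,0,9.1]],
  ],
)

```text
clock: 22.75
ee_pos: [0.6026, 0.1112, 0.3151]
orientation: [-2.324, -2.114, -0.002]
contact_force: [0.6, -0.4, -1.3]
width: 1.0
```

```bash
python3 - <<'E'
from h import *
p,d=grab_frame('side');q,e=grab_frame('top')
for n,i,z in(('side',p,d),('top',q,e)):cv2.imwrite(f'pics/{n}6.png',i);np.save(f'pics/{n}6.npy',z)
cv2.imwrite('pics/s6.png',cv2.resize(p[100:230,290:420],None,fx=4.5,fy=4.5,interpolation=cv2.INTER_CUBIC))
cv2.imwrite('pics/t6.png',cv2.resize(q[195:262,350:485],None,fx=5.7,fy=5.7,interpolation=cv2.INTER_CUBIC))
E
```

```text
(no output)
```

View pics/s6.png

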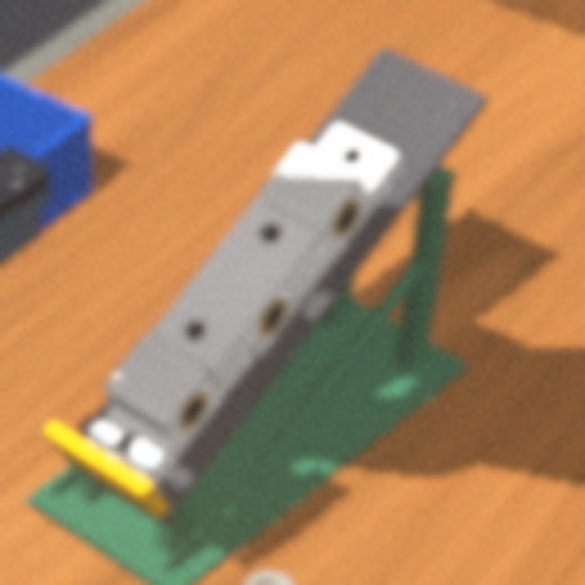

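View pics/t6.png

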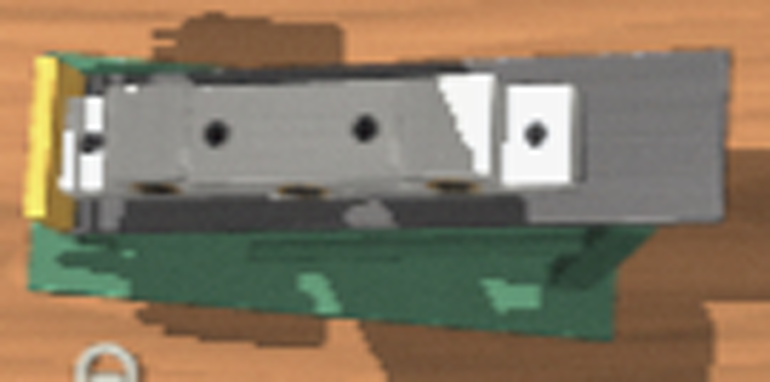

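Both views show the three housings in one tight, straight, flat row. In the top crop the hat_up foot ends at (577,85) and (572,186), and its crown's upper edge is at (495,75). Checking the numbers now, bystanders included.

```bash
python3 - <<'E'
from fit import *
np.set_printoptions(precision=4,suppress=True)
t0=lambda u,v:(350+u/5.7,198+v/5.7);t=lambda u,v:(350+u/5.7,195+v/5.7);s=lambda u,v:(290+u/4.5,100+v/4.5)
deck=[('top',(335,42,0),t(731,50)),('top',(335,-42,0),t(722,220)),('top',(0,42,38),t0(57,40)),('top',(0,-42,0),t0(75,213)),('side',(335,-42,0),s(486,99)),('side',(335,42,0),s(385,48))]
def fitd(q):
    R=Rdeck(q[2]);o=np.array([q[0],q[1],.055+q[3]])
    return np.r_[np.ravel([pix(n,o+R@(np.array(P)/1e3))[0]-px for n,P,px in deck]),q[3]/.002]
r=least_squares(fitd,[.58,-.08,-1.66,0],loss='soft_l1');q=r.x;print(q[:2],np.degrees(q[2]),q[3],r.fun.round(1))
R=Rdeck(q[2]);o=np.array([q[0],q[1],.055+q[3]])
def body(obs):
    f=lambda b:np.ravel([pix(n,o+R@np.array([b[0]+(np.cos(b[2])*P[0]-np.sin(b[2])*P[1])/1e3,b[1]+(np.sin(b[2])*P[0]+np.cos(b[2])*P[1])/1e3,P[2]/1e3]))[0]-px for n,P,px in obs])
    r=least_squares(f,[.15,0,0],loss='soft_l1');return r.x,abs(r.fun).max()
print('up',body([('top',(55,25,20),t(577,85)),('top',(55,-25,20),t(572,186)),('top',(23,25,42),t(495,74)),('side',(55,25,20),s(336,122)),('side',(55,-25,20),s(400,156))]))
print('first',body([('top',(23,25,42),t0(193,62)),('top',(23,-25,42),t0(190,160)),('top',(55,25,20),t0(270,72)),('top',(55,-25,20),t0(267,172))]))
# depth: points on row in deck frame
for n in('top','side'):
    W=(cloud(n,np.load(f'pics/{n}6.npy').astype(float))-o)@R*1000
    for nm,lo,hi in(('down foot top',100,165),('up crown',195,230),('up foot',245,262)):
        m=(W[...,0]>lo)&(W[...,0]<hi)&(abs(W[...,1])<22)&(W[...,2]>5)&(W[...,2]<60);P=W[m]
        A=np.c_[np.ones(len(P)),P[:,:2]-[(lo+hi)/2,0]];k=np.linalg.lstsq(A,P[:,2],rcond=None)[0];print(n,nm,len(P),'z',k[0].round(1),'tilt',k[1:].round(3))
a=cv2.imread('pics/top0.png').astype(int);b=cv2.imread('pics/top6.png').astype(int)
for k,(u,v) in dict(spray=(487,289),tin=(302,181),mug=(169,220),pulley=(252,185),offcut=(250,310),wrench=(369,280)).items():print(k,abs(a-b)[v-12:v+12,u-12:u+12].mean().round(1))
E
```

```text
[ 0.5853 -0.0807] -95.95062370966302 -0.0009716053518786737 [-0.3 -0.2 -0.   0.3 -0.1 -0.3 -0.1  0.2  0.6 -0.5 -0.2 -0.3 -0.5]
up (array([ 0.2116, -0.0026, -0.0031]), np.float64(0.6582376423253322))
first (array([ 0.0569, -0.001 ,  0.0198]), np.float64(0.5454970766017482))
top down foot top 324 z 43.2 tilt [-0.003 -0.023]
top up crown 185 z 42.8 tilt [-0.06  -0.013]
top up foot 98 z 21.0 tilt [-0.047  0.043]
side down foot top 318 z 41.9 tilt [0.016 0.045]
side up crown 164 z 42.3 tilt [-0.034  0.015]
side up foot 75 z 20.1 tilt [-0.079  0.007]
spray 9.1
tin 114.4
mug 3.6
pulley 5.1
offcut 5.6
wrench 5.8
```

```bash
python3 - <<'E'
from h import *
a=cv2.imread('pics/side0.png').astype(int);b=cv2.imread('pics/side6.png').astype(int)
for k,(u,v) in dict(tin=(238,225),tinlow=(240,238),mug=(150,346)).items():print(k,abs(a-b)[v-8:v+8,u-8:u+8].mean().round(1))
s=arm.sense();print(s['clock'],s['joint_vel'].round(3),s['contact_force'].round(1));arm.sign_off()
E
```

```text
tin 2.0
tinlow 2.3
mug 2.9
22.85 [-0.036 -0.007  0.008 -0.001 -0.003 -0.006] [-0.1 -0.1  0.3]
the job is handed in; nothing more can be done
```

I packed both housings on the cradle in the order asked, let go, moved the arm clear and handed the job in at 22.9 s. The hand-in gave no verdict. I pressed each one lightly onto the upper deck so it tilted to the slope in the grip, then slid it down until the push-back was about 8 N.

**Position:** In the last pictures the crown-up housing measures 211.6 mm up the deck, 3 mm off centre and 0.003 rad off line. The first one measures about 56 mm from the stop, on pictures taken before the other two were pushed against it. That puts the crown-up one about 155 mm up-slope of the first (156 is touching).

**Crown-down housing:** I did not measure its position along the row separately. It is judged by the tight row in the pictures and its foot top at about 42–43 mm above the deck.

**Flatness:** The heights match flat within about 1 mm. The depth images gave noisy tilts of up to 0.08 on small patches, and I took that as noise.

**Bystanders:** None appears to have moved, comparing first and last pictures. The tin could not be confirmed from above (large picture difference there, probably the gripper over it), but it is unchanged in the side view.

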